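Tip brackets over, inspect their undersides and reject the one missing a boss

TASK

First tip all three angle brackets backwards, away from the robot, so that each lies flat on the back of its upright flange with its underside showing. Then look for the bracket that lacks one of the two round bosses in its underside and set it down, without dropping it, flat in the grey reject tray, still lying on its flange. Leave the two complete brackets lying where they were tipped and do not disturb the other things on the bench.

Things in the scene. Friction and masses are not known exactly. Their poses are not given: they have to be found in the camera images.
- bracket_a: complete cast aluminium angle bracket, 0.25 kg (varies). Origin: centre of underside; x from the base's open edge to the flange (roughly away from the robot at the start), z up. Base 72 (x) x 66 x 16 mm, below it a 10 mm deep pan, 6 mm rim, two bosses 20 mm wide at y = -14, +14 mm. Flange at x = 26 to 36 mm, 66 wide, 110 high. A slanting 6 mm rib along each side; open from above between them
- bracket_b: as bracket_a, complete. Any bracket pushed at the flange top towards its own +x tips about its lower edge x = 36 mm and falls over by itself after some 30 degrees; it then lies on the flange back, own x down, own z level and away from the robot, base standing up 72 mm high as a 16 mm thick wall that can be pinched from above, underside towards the robot
- bracket_c: as bracket_a from outside, but with only one boss in the pan (y = -14 mm; none at y = +14 mm): the reject. Which of the three places each bracket stands in differs from run to run
- bracket_c_back (a point): centre of the flange's back face of bracket_c (own x = 36, y = 0, z = 55 mm); it touches the floor once the bracket lies on its flange
- reject_tray: fixed shallow grey tray, open above, 176 (x) by 136 (y) by 24 mm, walls and floor 4 mm; origin at the centre of its underside, x its long side
- timer: small white bench timer, 58 x 64 x 18 mm, bystander; origin at its underside
- bottle: amber bottle with black cap, 46 mm wide, 88 mm high, bystander; origin at its underside
- tape_roll: roll of tape, 96 mm wide, 25 mm high, bystander; origin at its underside
- mug: white mug, 80 x 113 x 91 mm, bystander; origin at its underside
- counter: round tally counter, 53 x 62 x 25 mm, bystander; origin at its underside

How it is judged:
By the outcome, as a careful person would: the job done as asked, in the order asked, and still so for the second after the job is handed in, with the robot touching nothing.
It also fails if it takes over 54 s, if anything falls off the work surface, if the arm or the gripper's body presses on something with over 40 N, if the wrist force passes 120 N, or if a joint passes its speed limit or range.

ROBOT

A 7-joint arm with a two-finger parallel gripper is mounted at the origin on a cart in front of the work surface, level with it; the furniture and walls round the work are solid. World frame = base frame: x ahead of the robot, y to its left, z up, the work surface at z = 0. Lengths are in m, angles in degrees, forces in N, time in s.
With the tool pointing down it reaches from about 0.425 to 0.875 m from the base axis. Payload 4.7 kg.
Tool frame: the origin (TCP) lies on the centre line of the jaws, within the pads' length; the fingertips stand 14 mm ahead of it and the grasp point (between the pads) lies 5 mm behind it; z points along the fingers, y is the line along which they close (so a half turn about z gives the same grasp; the last joint's range is limited). The gripper opens to 87 mm and grips with 3 to 60 N. Pads are 19 mm wide; open, the fingers measure 117 mm over their backs; the gripper's body (75 mm by 190 mm) begins 51 mm behind the grasp point.
Start: joints at [-65.369, 18.392, -4.016, 83.108, 1.295, 78.541, -3.26], TCP at [0.263, 0.595, 0.237] pointing down, gripper open.
Joint ranges: [-163.93, 163.93], [-17.29, 119.83], [-79.2, 71.16], [3.27, 140.29], [-89.18, 269.18], [5.43, 117.66], [-154.24, 154.24]. Speed limits (degrees/s): [147.25, 147.25, 180, 180, 180, 180, 180].

INTERFACE

Orientations are given as [roll, pitch, yaw] about the fixed x, y, z axes, in that order (R = Rz(yaw) Ry(pitch) Rx(roll)).
In Python, from cell import env gives the robot as it stands.
- The arm moves only by the tool jog_arm, never from a script. Its argument "motion" is a list that holds one entry, the list of rows, each a list of 7 numbers: the shift along the tool's x, y, z in units of 0.1 m (1.0 is 0.1 m), then the turn, a rotation vector about the tool's x, y, z in units of 180 degrees (1.0 is 180 degrees), then the closure, from 0 (fully open) to 1 (shut). A call has 1 to 5 rows; each row is the pose to reach, as a shift and turn from the pose commanded when the call began, along the tool's axes at that moment, turning the shorter way round; what a row does not reach only later rows make up. A row lasts 1/10 s, in which the tool goes at most 50 mm and 8.59 degrees, less where a joint would pass 70% of its speed; a pose out of reach is approached as far as the arm can. A call with a number of a shift or a turn outside -1 to 1 is refused whole. A call with a gripper value outside its range is refused whole. The fingers move at their own pace and stop on an object; "grip_force" is the grip in N (left out, the last holds). Time passes only in rows, so rows that repeat a pose let the fingers close. It gives the time, the measured TCP pose, the force, the opening and the grip force at its end, in the units of the state.
- env.get_obs(): the state, without advancing time (a new reading comes with each control period).
- env.read_camera(name): name is "side" or "top"; returns (picture, depth): 420x560x3 uint8, red, green, blue; 420x560 float32, m along the optical axis (not along the pixel's ray), 0 where there is no reading.
- env.camera_info(name): a dict with "camera_matrix" (3x3 intrinsics, pixels), "origin" and "orientation" of the camera in the world. Camera axes: x right, y down, z forward; pixel columns grow to the right and rows downward; lengths in m; the calibration is good to about 2 mm. A picture is of the moment at which its call begins. camera_info takes no time and is no camera call.
- env.sign_off(): hands the job in; it is judged then, once.
The state is a dict: "time_s": time; "qpos": joint angles; "joint_velocities": joint speeds; "effort": joint torques, N m; "tool_pos": TCP position; "tool_rot": TCP orientation; "force": force on the tool from outside, world axes, zero at the start; "wrist_torque": the same for the moment, N m; "grip_width": finger opening in m; "grasp_force": force on a finger pad.
Only numpy, scipy, OpenCV 4.12 (cv2) and the standard library are available. Lean on these libraries where they do the work, as an engineer would, in place of code of your own. Each camera call takes 0.05 s, during which the arm holds its last target. There are 200 camera calls.

## Working session

There is one attempt and no reset: what is moved stays moved. The work goes in short steps, Python scripts to look and compute and a tool call to move; the robot and the scene stay as the last step left them, time stands still between calls to the robot, and variables do not carry over. Pictures are saved under pics/ and viewed, at most 10 in all, crops included, and the job is handed in when it is done.

Besides the shell and the picture viewer there is one more tool, called after "Emit:" as name(argument=value, ...), one argument or row to a line, values as JSON. jog_arm: Moves the arm, as the interface text tells. Shifts and turns lie within -1 to 1; 1 stands for 0.1 m of shift or 180 degrees of turn. Its arguments: {"type":"object","properties":{"motion":{"type":"array","items":{"type":"array","items":{"type":"array","items":{"type":"number"}}}},"grip_force":{"type":"number"}},"required":["motion"]}

```bash
mkdir -p pics; cat > h.py <<'E'
import numpy as np, cv2
from cell import env
from scipy.spatial.transform import Rotation as R
def cam(n):
    c=env.camera_info(n); K=np.array(c["camera_matrix"]); o=np.array(c["origin"]); q=np.array(c["orientation"])
    M=q if q.shape==(3,3) else R.from_euler('xyz',q,degrees=True).as_matrix()
    return K,o,M
def cloud(n,d):
    K,o,M=cam(n); v,u=np.indices(d.shape)
    r=np.stack([(u-K[0,2])/K[0,0],(v-K[1,2])/K[1,1],np.ones(d.shape)],-1)*d[...,None]
    return r@M.T+o
def save(n,f):
    im,d=env.read_camera(n); cv2.imwrite(f"pics/{f}.png",im[...,::-1]); np.save(f"pics/{f}.npy",d); return im,d
E
python3 - <<'E'
from h import *
for n in("top","side"):
    im,d=save(n,n+"0"); print(n,env.camera_info(n))
o=env.get_obs(); print(o)
a=np.hstack([cv2.imread("pics/top0.png"),cv2.imread("pics/side0.png")])
E
```

```text
top {'camera_matrix': array([[475.39834105,   0.        , 280.74728493],
       [  0.        , 475.39834105, 217.73479676],
       [  0.        ,   0.        ,   1.        ]]), 'origin': array([ 0.33996041, -0.01226872,  1.17676313]), 'orientation': array([-169.06578707,   -1.45848619,  -89.508678  ])}
side {'camera_matrix': array([[537.16052869,   0.        , 281.12748494],
       [  0.        , 537.16052869, 204.50830066],
       [  0.        ,   0.        ,   1.        ]]), 'origin': array([-0.07485919, -1.12556842,  0.81903901]), 'orientation': array([-119.98701337,   -0.97060151,  -30.07066142])}
{'time_s': 0.1, 'qpos': array([-65.37052107,  18.43448356,  -4.01598864,  83.16797144,
         1.29707962,  78.53997537,  -3.26079085]), 'joint_velocities': array([-0.09147782, -0.17328655, -0.06206638, -0.19144849, -0.00026702,
       -0.08090814, -0.03365582]), 'effort': array([-2.07384928e-04, -4.92572308e+01, -4.05527288e-01, -3.13397706e+01,
       -6.41373731e-02,  3.95289296e-02,  5.98193606e-05]), 'tool_pos': array([0.26239142, 0.59417627, 0.23557414]), 'tool_rot': array([-1.79902918e+02,  7.31006682e-03,  1.56180181e+02]), 'force': array([-0.41157291, -0.39873781, -0.04560844]), 'wrist_torque': array([ 0.00881901,  0.00435096, -0.00671191]), 'grasp_force': 0.0, 'grip_width': 0.08727014421911022}
```

View pics/top0.png

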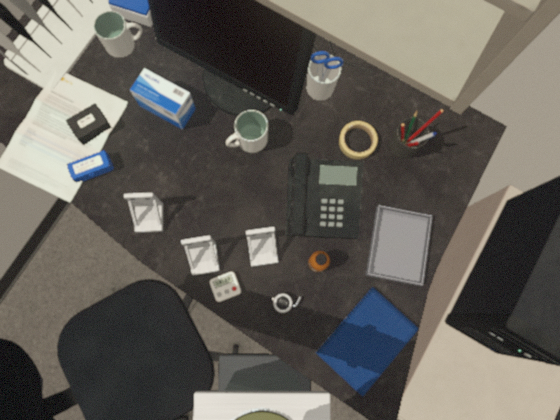

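View pics/side0.png

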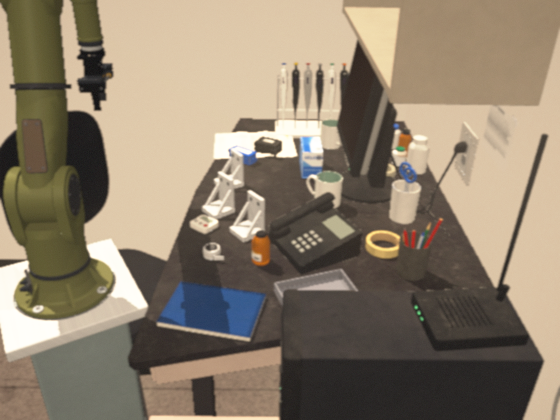

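The top view shows the three brackets at about (145,212), (202,253) and (262,246), flanges on the far side. The tray is at (400,245), the bottle at (319,261), the timer at (226,286), the counter at (285,302) and the mug at (250,132). The side view agrees: the arm is clear of all of them.

```bash
python3 - <<'E'
from h import *
im=cv2.imread("pics/top0.png"); d=np.load("pics/top0.npy"); P=cloud("top",d)
def rect(m,name):
    q=P[m]; r=cv2.minAreaRect((q[:,:2]*1000).astype(np.float32)); print(name,m.sum(),"c",np.round(r[0]),"sz",np.round(r[1]),"ang",round(r[2],1),"z",np.round(np.percentile(q[:,2],[5,50,95])*1000))
def win(u,v,s,t=None):
    m=np.zeros(d.shape,bool); m[v-(t or s):v+(t or s),u-s:u+s]=1; return m&(d>0)
z=P[...,2]; print("table z",np.round([z[270,180],z[180,200],z[290,340]],4))
for n,(u,v) in dict(L=(145,212),M=(202,253),R=(262,246)).items():
    w=win(u,v,27)
    rect(w&(z>.1)&(z<.125),n+" flange top"); rect(w&(z>.008)&(z<.13)&(im.min(2)>90),n+" all")
    b=w&(z>.010)&(z<.03)&(im.min(2)>110); rect(b,n+" base")
rect(win(400,245,38,45)&(z>.015)&(z<.035),"tray wall")
rect(win(400,245,22)&(z>-.01),"tray floor")
for n,(u,v,s) in dict(bottle=(319,261,16),timer=(226,286,20),counter=(285,302,17),mug=(250,132,28),phone=(324,195,45)).items(): rect(win(u,v,s)&(z>.007),n)
# side view check of bracket tops
ds=np.load("pics/side0.npy"); Q=cloud("side",ds); ims=cv2.imread("pics/side0.png")
m=(ims.min(2)>110)&(ds>0)&(Q[...,2]>.095)&(Q[...,2]<.125)&(Q[...,0]>.35)&(Q[...,0]<.75)
n,l,st,c=cv2.connectedComponentsWithStats(m.astype(np.uint8))
for i in range(1,n):
    if st[i,4]>10: q=Q[l==i]; print("side",c[i].round(),q.mean(0).round(3),q[:,2].max().round(3))
E
```

```text
table z [-0.0027 -0.002  -0.0026]
L flange top 151 c [596. 290.] sz [12. 65.] ang 2.9 z [102. 110. 114.]
L all 1162 c [565. 289.] sz [74. 68.] ang 2.9 z [ 14.  21. 111.]
L base 656 c [561. 289.] sz [66. 67.] ang 3.4 z [14. 18. 25.]
M flange top 149 c [495. 155.] sz [11. 65.] ang 11.2 z [104. 110. 113.]
M all 1138 c [453. 136.] sz [100.  88.] ang 10.5 z [ 14.  19. 111.]
M base 729 c [449. 135.] sz [89. 88.] ang 9.0 z [14. 17. 22.]
R flange top 141 c [517.  10.] sz [11. 65.] ang 9.5 z [103. 111. 114.]
R all 980 c [486.   6.] sz [73. 66.] ang 8.7 z [ 14.  19. 111.]
R base 617 c [481.   5.] sz [63. 66.] ang 8.8 z [14. 17. 22.]
tray wall 574 c [ 485. -330.] sz [138. 211.] ang 79.3 z [16. 24. 27.]
tray floor 1929 c [ 503. -339.] sz [110. 116.] ang 0.6 z [1. 5. 8.]
bottle 343 c [ 458. -133.] sz [77. 50.] ang 87.0 z [21. 74. 90.]
timer 712 c [403.  98.] sz [95. 72.] ang 11.8 z [13. 17. 21.]
counter 307 c [358. -53.] sz [43. 65.] ang 0.5 z [15. 25. 29.]
mug 1587 c [798.  44.] sz [139. 141.] ang 1.3 z [ 8. 30. 91.]
phone 5998 c [ 630. -155.] sz [203. 238.] ang 87.2 z [ 26.  57. 103.]
side [157.  91.] [0.569 0.988 0.11 ] 0.125
side [237. 154.] [0.593 0.286 0.105] 0.112
side [226. 178.] [0.492 0.149 0.105] 0.114
side [256. 197.] [0.515 0.005 0.105] 0.114
side [333. 195.] [ 0.7   -0.092  0.11 ] 0.114
side [419. 243.] [ 0.746 -0.384  0.111] 0.124
side [555. 416.] [ 0.589 -0.858  0.118] 0.125
```

L, M and R have yaws of about 3°, 11° and 9.5°, and their flange tops read 110 mm in both views, which matches the text. First move: go in front of L with the fingers shut, then turn the tool so its y points ahead.

Emit:
jog_arm(
  motion=[
    [[-0.47,-0.21,0,0,0,0,1],[-0.94,-0.42,0,0,0,0,1],[-0.94,-0.42,0,0,0,0,1],[-0.94,-0.42,0,0,0,0,1]],
  ],
)

```text
time_s: 0.5
tool_pos: [0.3334, 0.5165, 0.2364]
tool_rot: [-180.0, 0.0, 155.9]
force: [-0.0, -0.4, 0.9]
grip_width: 0.0627
grasp_force: 0.0
```

Emit:
jog_arm(
  motion=[
    [[-0.47,-0.21,0,0,0,0,1],[-0.94,-0.42,0,0,0,0,1],[-0.94,-0.42,0,0,0,0,1]],
  ],
)

```text
time_s: 0.8
tool_pos: [0.4059, 0.4365, 0.2364]
tool_rot: [-179.9, 0.2, 155.7]
force: [0.8, 0.5, -0.2]
grip_width: 0.0388
grasp_force: 0.0
```

Emit:
jog_arm(
  motion=[
    [[-0.47,-0.21,0,0,0,0,1],[-0.94,-0.42,0,0,0,0,1],[-0.94,-0.42,0,0,0,0,1]],
  ],
)

```text
time_s: 1.1
tool_pos: [0.4745, 0.3596, 0.2364]
tool_rot: [-179.9, 0.2, 155.6]
force: [0.6, -0.5, 1.0]
grip_width: 0.015
grasp_force: 0.0
```

Emit:
jog_arm(
  motion=[
    [[-0.47,-0.21,0,0,0,0,1],[-0.94,-0.42,0,0,0,0,1],[-0.94,-0.42,0,0,0,0,1]],
  ],
)

```text
time_s: 1.4
tool_pos: [0.5431, 0.2827, 0.2364]
tool_rot: [-179.9, 0.2, 155.6]
force: [-0.1, -0.8, 0.3]
grip_width: 0.0014
grasp_force: 0.0
```

Emit:
jog_arm(
  motion=[
    [[0,0,0,0,0,0.22,1],[0,0,0,0,0,0.22,1],[0,0,0,0,0,0.22,1],[0,0,0,0,0,0.22,1],[0,0,0,0,0,0.22,1]],
  ],
)

```text
time_s: 1.9
tool_pos: [0.5376, 0.2913, 0.2361]
tool_rot: [-180.0, -0.0, 116.4]
force: [0.3, 0.2, 0.3]
grip_width: 0.0002
grasp_force: 0.0
```

Emit:
jog_arm(
  motion=[
    [[0,0,0,0,0,0.13,1],[0,0,0,0,0,0.13,1],[0,0,0,0,0,0.13,1],[0,0,0,0,0,0.13,1]],
  ],
)

```text
time_s: 2.3
tool_pos: [0.5377, 0.2911, 0.2362]
tool_rot: [-180.0, -0.0, 93.3]
force: [0.4, 0.2, -0.2]
grip_width: 0.0005
grasp_force: 0.0
```

Emit:
jog_arm(
  motion=[
    [[0,0,0.4,0,0,0,1],[0,0,0.67,0,0,0,1],[0,0,0.67,0,0,0,1]],
  ],
)

```text
time_s: 2.6
tool_pos: [0.5354, 0.2889, 0.165]
tool_rot: [-179.6, 0.2, 93.4]
force: [-0.7, -0.3, -0.2]
grip_width: 0.0003
grasp_force: 0.0
```

Emit:
jog_arm(
  motion=[
    [[0,0,0.4,0,0,0,1],[0,0,0.67,0,0,0,1],[0,0,0.67,0,0,0,1]],
  ],
)

```text
time_s: 2.9
tool_pos: [0.5364, 0.2888, 0.0999]
tool_rot: [-179.7, 0.2, 93.3]
force: [-0.6, -0.6, -0.8]
grip_width: 0.0005
grasp_force: 0.0
```

Emit:
jog_arm(
  motion=[
    [[0,0.15,0,0,0,0,1],[0,0.3,0,0,0,0,1],[0,0.4,0,0,0,0,1],[0,0.5,0,0,0,0,1],[0,0.6,0,0,0,0,1]],
  ],
)

```text
time_s: 3.4
tool_pos: [0.5994, 0.2931, 0.1038]
tool_rot: [179.9, -0.1, 93.2]
force: [0.2, 0.3, -0.6]
grip_width: 0.0004
grasp_force: 0.2
```

```bash
python3 - <<'E'
from h import *
save("top","t1"); save("side","s1")
cv2.imwrite("pics/c1.png",np.hstack([cv2.resize(cv2.imread("pics/t1.png")[150:310,80:300],None,fx=1.8,fy=1.8),cv2.resize(cv2.imread("pics/s1.png")[60:220,150:370],None,fx=1.8,fy=1.8)]))
E
```

```text
(no output)
```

View pics/c1.png

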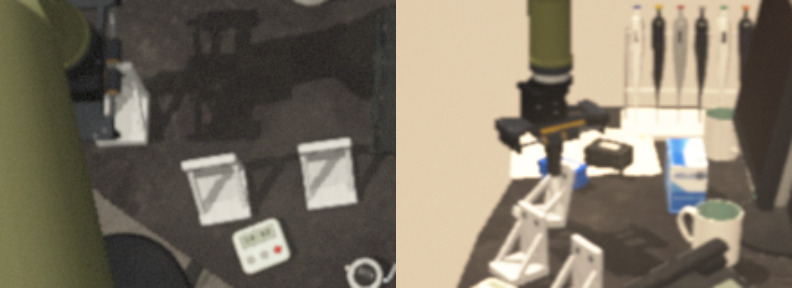

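In the crop, the fingers are in contact with L's flange (left, about (125,100); right, about (555,180)) and the bracket is starting to tilt. I'll carry on pushing past the balance point, then lift clear.

Emit:
jog_arm(
  motion=[
    [[0,0.1,0,0,0,0,1],[0,0.2,0,0,0,0,1],[0,0.3,0,0,0,0,1],[0,0.4,0,0,0,0,1],[0,0.4,0,0,0,0,1]],
  ],
)

```text
time_s: 4.0
tool_pos: [0.6402, 0.294, 0.1024]
tool_rot: [179.9, 0.0, 93.1]
force: [0.4, -0.5, -0.0]
grip_width: 0.001
grasp_force: 0.0
```

Emit:
jog_arm(
  motion=[
    [[0,0,0,0,0,0,1],[0,0,-0.3,0,0,0,1],[0,0,-0.7,0,0,0,1],[0,0,-0.7,0,0,0,1]],
  ],
)

```text
time_s: 4.4
tool_pos: [0.6414, 0.296, 0.1796]
tool_rot: [179.4, -0.3, 93.2]
force: [0.7, -0.6, 1.6]
grip_width: 0.0006
grasp_force: 0.0
```

```bash
python3 - <<'E'
from h import *
o=env.get_obs();print(o["tool_pos"],o["tool_rot"],o["time_s"])
im,d=save("side","s2");P=cloud("side",d)
m=(im.min(2)>110)&(P[...,2]>.012)&(P[...,2]<.13)&(P[...,0]>.5)&(P[...,0]<.75)&(abs(P[...,1]-.29)<.06)
q=P[m];print(m.sum(),q.min(0),q.max(0))
E
```

```text
[0.64140008 0.29603228 0.1795848 ] [179.44592639  -0.26876039  93.19331864] 4.4
349 [0.59732662 0.25220289 0.01209009] [0.70668558 0.32748166 0.07582762]
```

L now lies flat: x from 0.60 to 0.707, 76 mm high. Next is M.

Emit:
jog_arm(
  motion=[
    [[-0.3,-0.4,0,0,0,0,1],[-0.47,-0.68,0,0,0,0,1],[-0.47,-0.68,0,0,0,0,1]],
  ],
)

```text
time_s: 4.75
tool_pos: [0.5694, 0.2404, 0.1708]
tool_rot: [-179.7, 0.1, 93.1]
force: [-0.3, -0.8, 0.3]
grip_width: 0.0004
grasp_force: 0.0
```

Emit:
jog_arm(
  motion=[
    [[-0.3,-0.4,0,0,0,0,1],[-0.47,-0.68,0,0,0,0,1],[-0.47,-0.68,0,0,0,0,1]],
  ],
)

```text
time_s: 5.05
tool_pos: [0.5049, 0.1908, 0.1715]
tool_rot: [-179.8, 0.0, 93.1]
force: [0.3, 0.3, 0.2]
grip_width: 0.0004
grasp_force: 0.0
```

Emit:
jog_arm(
  motion=[
    [[-0.3,-0.4,0,0,0,0,1],[-0.47,-0.68,0,0,0,-0.044,1],[-0.47,-0.68,0,0,0,-0.044,1],[-0.47,-0.68,0,0,0,-0.044,1]],
  ],
)

```text
time_s: 5.45
tool_pos: [0.4434, 0.1435, 0.1731]
tool_rot: [179.9, -0.1, 101.1]
force: [0.1, -0.5, 1.0]
grip_width: 0.0005
grasp_force: 0.0
```

Emit:
jog_arm(
  motion=[
    [[0,0,0.35,0,0,0,1],[0,0,0.7,0,0,0,1],[0,0,0.7,0,0,0,1]],
  ],
)

```text
time_s: 5.75
tool_pos: [0.4406, 0.1424, 0.0988]
tool_rot: [-179.6, 0.1, 101.1]
force: [-0.5, -1.2, -0.9]
grip_width: 0.0009
grasp_force: 0.0
```

Emit:
jog_arm(
  motion=[
    [[0,0.15,0,0,0,0,1],[0,0.3,0,0,0,0,1],[0,0.4,0,0,0,0,1],[0,0.5,0,0,0,0,1],[0,0.6,0,0,0,0,1]],
  ],
)

```text
time_s: 6.25
tool_pos: [0.5026, 0.1547, 0.1031]
tool_rot: [180.0, -0.0, 101.1]
force: [0.9, 0.2, -0.0]
grip_width: -0.0001
grasp_force: 0.1
```

Emit:
jog_arm(
  motion=[
    [[0,0.1,0,0,0,0,1],[0,0.2,0,0,0,0,1],[0,0.3,0,0,0,0,1],[0,0.37,0,0,0,0,1],[0,0.37,0,0,0,0,1]],
  ],
)

```text
time_s: 6.75
tool_pos: [0.5388, 0.1613, 0.1026]
tool_rot: [180.0, 0.0, 101.1]
force: [0.2, -0.6, -0.0]
grip_width: 0.0005
grasp_force: 0.0
```

Emit:
jog_arm(
  motion=[
    [[0,0,0,0,0,0,1],[0,0,-0.3,0,0,0,1],[0,0,-0.7,0,0,0,1],[0,0,-0.7,0,0,0,1]],
  ],
)

```text
time_s: 7.15
tool_pos: [0.5408, 0.1621, 0.1782]
tool_rot: [179.5, -0.1, 101.1]
force: [0.6, 0.4, 0.7]
grip_width: 0.0003
grasp_force: 0.0
```

```bash
python3 - <<'E'
from h import *
o=env.get_obs();print(o["tool_pos"],o["tool_rot"],o["time_s"])
im,d=save("side","s3");P=cloud("side",d)
m=(im.min(2)>110)&(P[...,2]>.012)&(P[...,2]<.13)&(P[...,0]>.45)&(P[...,0]<.65)&(abs(P[...,1]-.16)<.06)
q=P[m];print(m.sum(),q.min(0),q.max(0))
E
```

```text
[0.5407553  0.16205642 0.17816775] [ 1.79466726e+02 -1.37115205e-01  1.01089277e+02] 7.15
388 [0.49268968 0.11956865 0.01204075] [0.60599755 0.19679119 0.07543751]
```

Emit:
jog_arm(
  motion=[
    [[-0.35,-0.25,0,0,0,0,1],[-0.71,-0.52,0,0,0,0,1],[-0.71,-0.52,0,0,0,0,1]],
  ],
)

```text
time_s: 7.5
tool_pos: [0.4976, 0.0751, 0.1712]
tool_rot: [-179.8, 0.1, 100.7]
force: [-0.4, -0.2, 0.1]
grip_width: 0.0005
grasp_force: 0.0
```

Emit:
jog_arm(
  motion=[
    [[-0.35,-0.25,0,0,0,0,1],[-0.71,-0.52,0,0,0,0.009,1],[-0.71,-0.52,0,0,0,0.009,1],[-0.71,-0.52,0,0,0,0.009,1]],
  ],
)

```text
time_s: 7.9
tool_pos: [0.4623, 0.0014, 0.172]
tool_rot: [-180.0, -0.1, 99.4]
force: [-0.5, 0.4, 0.1]
grip_width: 0.0005
grasp_force: 0.0
```

Emit:
jog_arm(
  motion=[
    [[0,0,0.35,0,0,0,1],[0,0,0.7,0,0,0,1],[0,0,0.7,0,0,0,1]],
  ],
)

```text
time_s: 8.2
tool_pos: [0.4594, 0.0028, 0.0983]
tool_rot: [-179.5, 0.0, 99.6]
force: [-1.5, -0.3, 0.1]
grip_width: 0.0003
grasp_force: 0.0
```

Emit:
jog_arm(
  motion=[
    [[0,0.15,0,0,0,0,1],[0,0.3,0,0,0,0,1],[0,0.4,0,0,0,0,1],[0,0.5,0,0,0,0,1],[0,0.6,0,0,0,0,1]],
  ],
)

```text
time_s: 8.7
tool_pos: [0.523, 0.0123, 0.103]
tool_rot: [180.0, -0.0, 99.5]
force: [-0.3, -0.3, 0.4]
grip_width: 0.0003
grasp_force: 0.2
```

Emit:
jog_arm(
  motion=[
    [[0,0.1,0,0,0,0,1],[0,0.2,0,0,0,0,1],[0,0.3,0,0,0,0,1],[0,0.37,0,0,0,0,1],[0,0.37,0,0,0,0,1]],
  ],
)

```text
time_s: 9.2
tool_pos: [0.5598, 0.0179, 0.1026]
tool_rot: [180.0, 0.0, 99.5]
force: [-0.2, -0.8, -0.4]
grip_width: 0.0002
grasp_force: 0.0
```

Emit:
jog_arm(
  motion=[
    [[0,0,0,0,0,0,1],[0,0,-0.3,0,0,0,1],[0,0,-0.7,0,0,0,1],[0,0,-0.7,0,0,0,1]],
  ],
)

```text
time_s: 9.6
tool_pos: [0.5618, 0.0176, 0.178]
tool_rot: [179.5, -0.0, 99.5]
force: [0.6, -0.3, 0.4]
grip_width: 0.0006
grasp_force: 0.0
```

```bash
python3 - <<'E'
from h import *
o=env.get_obs();print(o["tool_pos"],o["tool_rot"],o["time_s"])
im,d=save("side","s4");P=cloud("side",d)
save("top","t4")
m=(im.min(2)>110)&(P[...,2]>.012)&(P[...,2]<.13)&(P[...,0]>.45)&(P[...,0]<.67)&(abs(P[...,1]-.01)<.06)
q=P[m];print(m.sum(),q.min(0),q.max(0))
cv2.imwrite("pics/c4.png",np.hstack([cv2.resize(cv2.imread("pics/s4.png")[100:280,180:330],None,fx=3.2,fy=3.2)]))
E
```

```text
[0.56182761 0.01762771 0.17803914] [ 1.79460139e+02 -2.76662582e-02  9.94515764e+01] 9.6
427 [ 0.51425559 -0.02604262  0.01215684] [0.62302289 0.05208877 0.0768027 ]
```

View pics/c4.png

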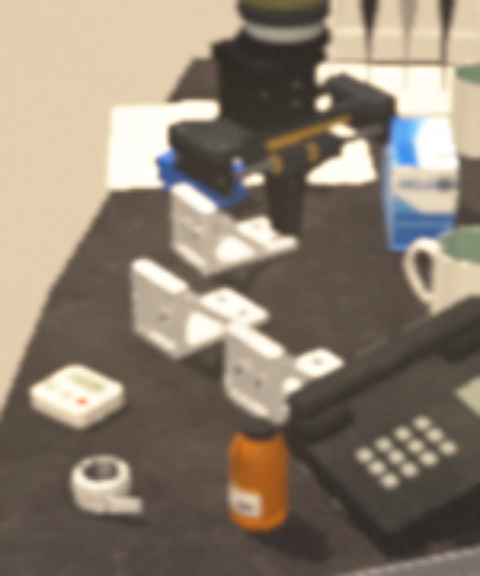

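All three lie flat with their undersides showing, at about (190,230), (160,310) and (255,370) in the crop. The undersides need enlarging, and the depth can show the pan relief.

```bash
python3 - <<'E'
from h import *
F=[env.read_camera("side") for _ in range(6)]
im=np.mean([f[0] for f in F],0); d=np.median([f[1] for f in F],0); P=cloud("side",d)
B=dict(L=(.602,.290,2.9),M=(.500,.156,11.2),R=(.522,.011,9.5))
tiles=[]
K,o,Mr=cam("side")
for n,(x,y,a) in B.items():
    a=np.radians(a); f=np.array([np.cos(a),np.sin(a),0]); l=np.array([-f[1],f[0],0]); c=np.array([x,y,0])
    q=P-c; F_,L_,Z_=q@f,q@l,q[...,2]
    m=(abs(L_)<.04)&(Z_>.005)&(Z_<.085)&(abs(F_)<.025)&(im.min(2)>60)
    print(n,m.sum(),"fwd pct",np.round(np.percentile(F_[m],[5,50,95])*1000,1),"L range",np.round(np.percentile(L_[m],[1,99])*1000),"Z",np.round(np.percentile(Z_[m],[1,99])*1000))
    f0=np.median(F_[m])
    # rectify underside plane by its four known corners through the calibration
    pts=[]
    for ll,zz in((.04,.08),(-.04,.08),(-.04,0),(.04,0)):
        p=Mr.T@(c+f*.0+l*ll+np.array([0,0,zz])-o); uv=K@p; pts.append(uv[:2]/uv[2])
    H=cv2.getPerspectiveTransform(np.float32(pts),np.float32([[0,0],[260,0],[260,260],[0,260]]))
    r=cv2.warpPerspective(im.astype(np.float32),H,(260,260),flags=cv2.INTER_CUBIC)[...,::-1]
    r=np.clip((r-np.percentile(r,8))/(np.percentile(r,99)-np.percentile(r,8))*255,0,255)
    D=cv2.warpPerspective((F_*1000).astype(np.float32),H,(260,260)); D=np.clip((D-f0*1000+12)*10,0,255)
    tiles.append(np.vstack([r,np.repeat(D[...,None],3,2)]))
cv2.imwrite("pics/c5.png",np.hstack(tiles))
E
```

```text
L 321 fwd pct [-0.9  4.3 18.4] L range [-35.  33.] Z [ 7. 74.]
M 404 fwd pct [-1.2  5.9 15.5] L range [-35.  32.] Z [ 7. 74.]
R 448 fwd pct [-0.5  5.1 14.5] L range [-34.  31.] Z [ 6. 73.][ WARN:0@9.773] global loadsave.cpp:1063 imwrite_ Unsupported depth image for selected encoder is fallbacked to CV_8U.
```

View pics/c5.png

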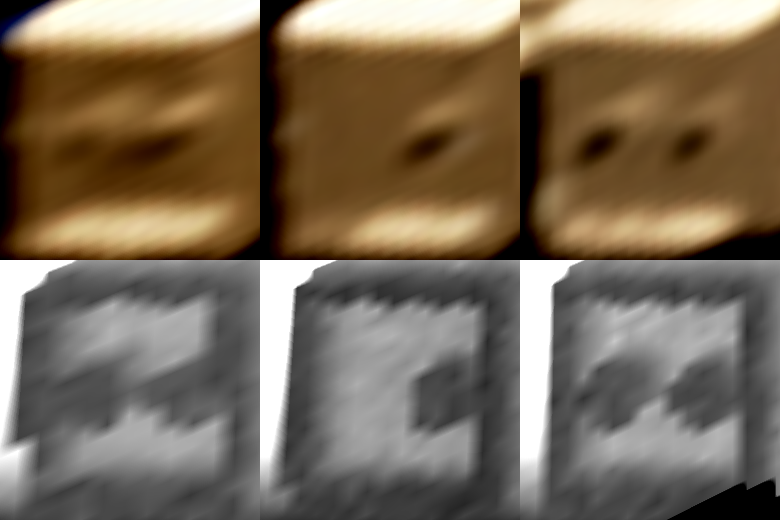

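M (middle) has just one boss, on the right side (own y = -14), so it is the reject. L and R each show two. Now I'll measure M's wall and the tray precisely.

```bash
python3 - <<'E'
from h import *
d=np.load("pics/t4.npy"); P=cloud("top",d); im=cv2.imread("pics/t4.png")
ds=np.load("pics/s4.npy"); Q=cloud("side",ds); ims=cv2.imread("pics/s4.png")
def rect(q,n):
    if len(q)<5: print(n,len(q));return
    r=cv2.minAreaRect((q[:,:2]*1000).astype(np.float32)); print(n,len(q),np.round(r[0],1),np.round(r[1],1),round(r[2],1),"z",np.round(np.percentile(q[:,2],[5,50,95])*1000,1))
for nm,C,I in(("top",P,im),("side",Q,ims)):
    x,y,z=C[...,0],C[...,1],C[...,2]
    g=(abs(y-.158)<.055)&(x>.47)&(x<.64)&(I.min(2)>90)
    rect(C[g&(z>.062)&(z<.085)],nm+" M walltop"); rect(C[g&(z>.004)],nm+" M all")
    t=(x>.36)&(x<.62)&(y<-.24)&(y>-.45)
    rect(C[t&(z>.016)&(z<.03)],nm+" traywall")
    rr=C[(x>.45)&(x<.53)&(y<-.31)&(y>-.35)]; print(nm,"tray floor",np.round(np.median(rr[:,2])*1000,1),"table",np.round(np.median(z[(abs(x-.42)<.02)&(abs(y-.0)<.02)])*1000,1))
    ob=C[(x>.3)&(x<.75)&(y<-.2)&(y>-.65)&(z>.06)]; print(nm,"tall near tray",len(ob), ob.min(0) if len(ob) else "", np.percentile(ob,98,axis=0) if len(ob) else "")
# tray grey contour in top by rays on z=.024
hsv=cv2.cvtColor(im,cv2.COLOR_BGR2HSV); m=np.zeros(d.shape,np.uint8); m[195:295,362:442]=((im[195:295,362:442].min(2)>85)).astype(np.uint8)
c=max(cv2.findContours(m,0,2)[0],key=cv2.contourArea); b=cv2.boxPoints(cv2.minAreaRect(c)); print(b)
K,o,M=cam("top"); r=np.c_[(b-K[:2,2])/K[0,0],np.ones(4)]@M.T; w=o+r*((.024-o[2])/r[:,2])[:,None]; print(w.round(3),w.mean(0), np.linalg.norm(w-np.roll(w,1,0),axis=1))
E
```

```text
top M walltop 206 [507.1 157.3] [17.2 65.8] 10.4 z [68.4 72.8 76.4]
top M all 1235 [552.7 168.6] [111.   74.4] 10.4 z [ 7.2 12.2 74. ]
top traywall 556 [ 470.4 -327.6] [137.6 240. ] 79.5 z [16.8 23.3 27.1]
top tray floor 4.7 table 622.1
top tall near tray 15314 [ 0.30012024 -0.64991291  0.06007019] [ 0.74558519 -0.21299836  0.71143115]
side M walltop 89 [506.8 155.4] [18.2 69.7] 8.9 z [65.4 71.6 74.9]
side M all 664 [551.3 156.2] [ 99.6 118.6] 88.6 z [ 7.1 21.7 72. ]
side traywall 359 [ 487.1 -289.6] [ 86.5 235.5] 70.9 z [16.6 21.3 25.9]
side tray floor nan table 557.8
side tall near tray 12181 [ 0.30002683 -0.64996298  0.06000672] [ 0.7470863  -0.22818024  0.64610533]
[[364.83786 275.973  ]
 [376.8649  203.81082]
 [434.7568  213.45947]
 [422.72977 285.62164]]
[[ 0.422 -0.245  0.024]
 [ 0.602 -0.28   0.024]
 [ 0.579 -0.424  0.024]
 [ 0.4   -0.385  0.024]] [ 0.50068636 -0.3334074   0.024     ] [0.14200687 0.18301381 0.14630286 0.18308032]
  return _methods._mean(a, axis=axis, dtype=dtype,
  ret = ret.dtype.type(ret / rcount)
```

Emit:
jog_arm(
  motion=[
    [[0.35,-0.08,0,0,0,0,0.37],[0.7,-0.16,0,0,0,0,0.37],[0.7,-0.16,0,0,0,0,0.37]],
  ],
  grip_force=35,
)

```text
time_s: 10.3
tool_pos: [0.5293, 0.0901, 0.1717]
tool_rot: [-179.9, -0.2, 99.9]
force: [-0.5, 0.5, 0.1]
grip_width: 0.0168
grasp_force: 0.0
```

Emit:
jog_arm(
  motion=[
    [[0.35,-0.08,0,0,0,0,0.37],[0.7,-0.16,0,0,0,-0.005,0.37],[0.7,-0.16,0,0,0,-0.005,0.37],[0.7,-0.16,0,0,0,-0.005,0.37],[0.7,-0.16,0,0,0,-0.005,0.37]],
  ],
)

```text
time_s: 10.8
tool_pos: [0.5046, 0.1491, 0.1723]
tool_rot: [-180.0, 0.1, 100.3]
force: [-0.8, -0.2, -0.7]
grip_width: 0.0523
grasp_force: 0.0
```

```bash
python3 - <<'E'
from h import *
o=env.get_obs();print(o["tool_pos"],o["tool_rot"],o["grip_width"])
d=np.load("pics/top0.npy"); P=cloud("top",d); x,y,z=P[...,0],P[...,1],P[...,2]
for x0 in np.arange(.3,.8,.05):
    m=(x>x0)&(x<x0+.05)&(y<-.34)&(y>-.8)&(z>.05); q=P[m]
    if m.sum(): i=q[:,1].argmax(); print(round(x0,2),m.sum(),"nearest",q[i].round(3),"zmed",np.median(q[:,2]).round(3))
E
```

```text
[0.5045974  0.14913107 0.172329  ] [-1.79986135e+02  5.37932988e-02  1.00278179e+02] 0.05234381595097825
0.3 2117 nearest [ 0.314 -0.484  0.157] zmed 0.215
0.35 1778 nearest [ 0.351 -0.506  0.189] zmed 0.214
0.4 1454 nearest [ 0.401 -0.535  0.189] zmed 0.205
0.45 1144 nearest [ 0.451 -0.563  0.085] zmed 0.181
0.5 851 nearest [ 0.5   -0.592  0.194] zmed 0.154
0.55 603 nearest [ 0.55  -0.621  0.195] zmed 0.128
0.6 404 nearest [ 0.6   -0.65   0.115] zmed 0.106
0.65 16 nearest [ 0.651 -0.68   0.054] zmed 0.091
0.7 418 nearest [ 0.728 -0.34   0.586] zmed 0.468
0.75 1359 nearest [ 0.789 -0.34   0.473] zmed 0.167
```

Emit:
jog_arm(
  motion=[
    [[0.02,0.035,0.3,0,0,0,0.37],[0.02,0.035,0.6,0,0,0,0.37],[0.02,0.035,0.75,0,0,0,0.37],[0.02,0.035,0.75,0,0,0,0.37]],
  ],
)

```text
time_s: 11.2
tool_pos: [0.5059, 0.1508, 0.0951]
tool_rot: [-179.7, 0.1, 100.2]
force: [-1.2, 0.1, -0.4]
grip_width: 0.0548
grasp_force: 0.0
```

Emit:
jog_arm(
  motion=[
    [[0,0,0.2,0,0,0,0.37],[0,0,0.4,0,0,0,0.37],[0,0,0.5,0,0,0,0.37],[0,0,0.59,0,0,0,0.37],[0,0,0.59,0,0,0,0.37]],
  ],
)

```text
time_s: 11.7
tool_pos: [0.5071, 0.1528, 0.0382]
tool_rot: [-179.9, 0.0, 100.3]
force: [-0.0, -0.6, 0.1]
grip_width: 0.0547
grasp_force: 0.0
```

Emit:
jog_arm(
  motion=[
    [[0,0,0,0,0,0,0.7],[0,0,0,0,0,0,0.75],[0,0,0,0,0,0,0.75],[0,0,0,0,0,0,0.75]],
  ],
)

```text
time_s: 12.1
tool_pos: [0.5076, 0.1534, 0.0391]
tool_rot: [179.9, -0.0, 100.4]
force: [0.0, 0.2, 0.1]
grip_width: 0.0307
grasp_force: 0.0
```

Emit:
jog_arm(
  motion=[
    [[0,0,0,0,0,0,1],[0,0,0,0,0,0,1],[0,0,0,0,0,0,1],[0,0,0,0,0,0,1],[0,0,0,0,0,0,1]],
  ],
  grip_force=35,
)

```text
time_s: 12.6
tool_pos: [0.5077, 0.1534, 0.0389]
tool_rot: [179.9, -0.0, 100.4]
force: [0.6, -0.2, 2.5]
grip_width: 0.0156
grasp_force: 35.0
```

Emit:
jog_arm(
  motion=[
    [[0,0,0,0,0,0,1],[0,0,-0.1,0,0,0,1],[0,0,-0.3,0,0,0,1],[0,0,-0.5,0,0,0,1],[0,0,-0.5,0,0,0,1]],
  ],
)

```text
time_s: 13.1
tool_pos: [0.5085, 0.1537, 0.0908]
tool_rot: [179.8, -0.1, 100.4]
force: [1.0, -0.2, -2.5]
grip_width: 0.0154
grasp_force: 35.0
```

Emit:
jog_arm(
  motion=[
    [[0,0,-0.2,0,0,0,1],[0,0,-0.5,0,0,0,1],[0,0,-0.9,0,0,0,1],[0,0,-0.9,0,0,0,1],[0,0,-0.9,0,0,0,1]],
  ],
)

```text
time_s: 13.6
tool_pos: [0.507, 0.1532, 0.1782]
tool_rot: [-180.0, -0.0, 100.4]
force: [-0.3, -0.3, -2.4]
grip_width: 0.0154
grasp_force: 35.0
```

```bash
python3 - <<'E'
from h import *
im,d=save("side","s6"); o=env.get_obs();print(o["tool_pos"],o["tool_rot"],o["grip_width"],o["force"],o["qpos"].round())
P=cloud("side",d); T=o["tool_pos"]; a=np.radians(o["tool_rot"][2]-90); f=np.array([np.cos(a),np.sin(a),0]);l=np.array([-f[1],f[0],0])
q=P-T; m=(im.min(2)>105)&(abs(q@l)<.06)&(abs(q@f-.04)<.09)&(abs(q[...,2])<.09)&(d>0)
w=q[m]; F,L,Z=w@f,w@l,w[:,2]; print(len(w),[np.percentile(v,[2,50,98]).round(3) for v in(F,L,Z)])
k=(F>.03); print("flange low z vs F",np.polyfit(F[k],Z[k],1), "underside Fwd vs Z"); k=(F<.0); print(np.polyfit(Z[k],F[k],1))
cv2.imwrite("pics/c6.png",cv2.resize(cv2.imread("pics/s6.png")[60:260,150:350],None,fx=3,fy=3))
E
```

```text
[0.50609967 0.15295221 0.1770551 ] [-1.79846860e+02  2.29528073e-02  1.00389357e+02] 0.015291400688218899 [ 0.11427753  0.06635141 -3.29190224] [-40.   6.  21. 105.  -2.  69.  -7.]
662 [array([-0.011,  0.011,  0.096]), array([-0.036, -0.021,  0.034]), array([-0.036, -0.022,  0.062])]
flange low z vs F [-0.23034396 -0.00754317] underside Fwd vs Z
[-0.05315162 -0.00700887]
```

View pics/c6.png

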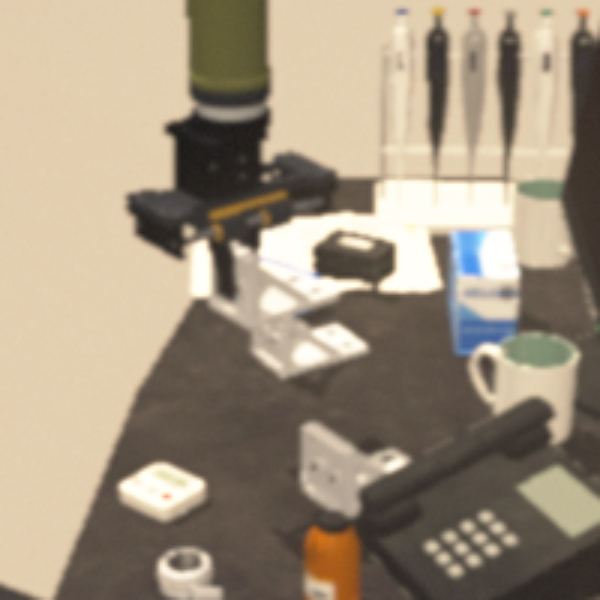

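The bracket is held level, with the bottom about 39 mm below the TCP. Now to carry it over to the tray: TCP target (0.454, -0.327), yaw 78.5.

Emit:
jog_arm(
  motion=[
    [[-0.15,-0.05,0,0,0,0,1],[-0.4,-0.12,0,0,0,0,1],[-0.65,-0.2,0,0,0,0,1],[-0.93,-0.28,0,0,0,0,1]],
  ],
)

```text
time_s: 14.05
tool_pos: [0.4948, 0.0546, 0.1767]
tool_rot: [-179.8, 0.0, 100.4]
force: [0.4, -0.8, -2.5]
grip_width: 0.0156
grasp_force: 35.0
```

Emit:
jog_arm(
  motion=[
    [[-0.23,-0.07,0,0,0,0,1],[-0.46,-0.14,0,0,0,0,1],[-0.7,-0.21,0,0,0,0,1],[-0.93,-0.28,0,0,0,0,1]],
  ],
)

```text
time_s: 14.45
tool_pos: [0.4837, -0.0423, 0.1769]
tool_rot: [-179.8, 0.0, 100.3]
force: [0.4, 0.1, -2.8]
grip_width: 0.0153
grasp_force: 35.0
```

Emit:
jog_arm(
  motion=[
    [[-0.23,-0.07,0,0,0,0,1],[-0.46,-0.14,0,0,0,0,1],[-0.7,-0.21,0,0,0,0,1],[-0.93,-0.28,0,0,0,0,1]],
  ],
)

```text
time_s: 14.85
tool_pos: [0.4728, -0.1384, 0.177]
tool_rot: [-179.8, -0.0, 100.3]
force: [0.3, -0.2, -2.4]
grip_width: 0.0156
grasp_force: 35.0
```

Emit:
jog_arm(
  motion=[
    [[-0.23,-0.07,0,0,0,0,1],[-0.46,-0.14,0,0,0,0,1],[-0.7,-0.21,0,0,0,0,1],[-0.93,-0.28,0,0,0,0,1]],
  ],
)

```text
time_s: 15.25
tool_pos: [0.4618, -0.2346, 0.177]
tool_rot: [-179.8, -0.1, 100.3]
force: [-0.0, -0.4, -2.5]
grip_width: 0.0154
grasp_force: 35.0
```

Emit:
jog_arm(
  motion=[
    [[-0.23,-0.07,0,0,0,0,1],[-0.46,-0.14,0,0,0,0,1],[-0.7,-0.21,0,0,0,0,1],[-0.85,-0.25,0,0,0,0,1],[-0.93,-0.28,0,0,0,0,1]],
  ],
)

```text
time_s: 15.75
tool_pos: [0.4507, -0.3314, 0.1771]
tool_rot: [-179.8, -0.0, 100.2]
force: [0.7, -0.8, -3.0]
grip_width: 0.0155
grasp_force: 35.0
```

Emit:
jog_arm(
  motion=[
    [[0,0,0,0,0,0.03,1],[0,0,0,0,0,0.06,1],[0,0,0,0,0,0.09,1],[0,0,0,0,0,0.122,1],[0,0,0,0,0,0.122,1]],
  ],
)

```text
time_s: 16.25
tool_pos: [0.4523, -0.3289, 0.1775]
tool_rot: [-179.9, -0.0, 78.4]
force: [-0.5, 0.5, -1.9]
grip_width: 0.0158
grasp_force: 35.0
```

```bash
python3 - <<'E'
from h import *
im,d=save("top","t7"); o=env.get_obs();print(o["tool_pos"],o["tool_rot"],o["grip_width"],o["force"])
cv2.imwrite("pics/c7.png",cv2.resize(im[150:330,200:450,::-1],None,fx=2.4,fy=2.4))
E
```

```text
[ 0.45250362 -0.32888184  0.17769675] [-1.79898258e+02 -3.72264611e-02  7.85509982e+01] 0.0158394232769246 [-0.08824394 -0.15005688 -2.40029507]
```

View pics/c7.png

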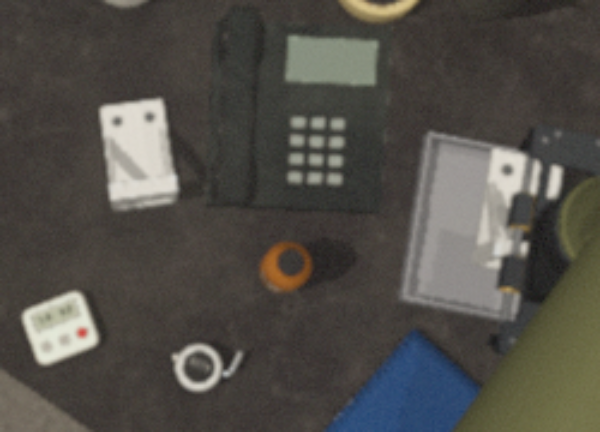

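The bracket hangs over the tray (seen at (430,220) in the crop), and its flange and the tray's long side line up. Lowering it gently.

Emit:
jog_arm(
  motion=[
    [[0,0,0.2,0,0,0,1],[0,0,0.45,0,0,0,1],[0,0,0.7,0,0,0,1],[0,0,0.9,0,0,0,1],[0,0,0.9,0,0,0,1]],
  ],
)

```text
time_s: 16.8
tool_pos: [0.4509, -0.3276, 0.0855]
tool_rot: [-179.6, -0.1, 78.5]
force: [-0.5, 0.8, -2.8]
grip_width: 0.0153
grasp_force: 35.0
```

Emit:
jog_arm(
  motion=[
    [[0,0,0.1,0,0,0,1],[0,0,0.2,0,0,0,1],[0,0,0.3,0,0,0,1],[0,0,0.38,0,0,0,1],[0,0,0.38,0,0,0,1]],
  ],
)

```text
time_s: 17.3
tool_pos: [0.4526, -0.3288, 0.0493]
tool_rot: [-179.9, -0.0, 78.4]
force: [-1.3, -0.3, -1.8]
grip_width: 0.0153
grasp_force: 35.0
```

Emit:
jog_arm(
  motion=[
    [[0,0,0,0,0,0,1],[0,0,0,0,0,0,1],[0,0,0,0,0,0,1]],
  ],
)

```text
time_s: 17.6
tool_pos: [0.4536, -0.3297, 0.051]
tool_rot: [179.9, 0.0, 78.4]
force: [0.4, 0.2, -2.7]
grip_width: 0.0152
grasp_force: 35.0
```

Hanging still, at 0.051. I'll ease down to about 0.043 while watching the force.

Emit:
jog_arm(
  motion=[
    [[0,0,0.02,0,0,0,1],[0,0,0.04,0,0,0,1],[0,0,0.06,0,0,0,1],[0,0,0.06,0,0,0,1],[0,0,0.06,0,0,0,1]],
  ],
)

```text
time_s: 18.1
tool_pos: [0.4533, -0.3294, 0.0445]
tool_rot: [-180.0, -0.0, 78.4]
force: [-0.0, 0.5, -2.6]
grip_width: 0.0153
grasp_force: 35.0
```

Emit:
jog_arm(
  motion=[
    [[0,0,0.01,0,0,0,1],[0,0,0.015,0,0,0,1],[0,0,0.015,0,0,0,1]],
  ],
)

```text
time_s: 18.4
tool_pos: [0.4533, -0.3295, 0.0433]
tool_rot: [180.0, -0.0, 78.4]
force: [-1.6, 1.3, -0.3]
grip_width: 0.0153
grasp_force: 35.0
```

Emit:
jog_arm(
  motion=[
    [[0,0,0.006,0,0,0,1],[0,0,0.006,0,0,0,1],[0,0,0.006,0,0,0,1]],
  ],
)

```text
time_s: 18.7
tool_pos: [0.4532, -0.3296, 0.043]
tool_rot: [180.0, -0.0, 78.4]
force: [-4.1, 1.2, 5.0]
grip_width: 0.0152
grasp_force: 35.0
```

Emit:
jog_arm(
  motion=[
    [[0,0,0,0,0,0,0.75],[0,0,0,0,0,0,0.65],[0,0,0,0,0,0,0.5],[0,0,0,0,0,0,0.4],[0,0,0,0,0,0,0.4]],
  ],
)

```text
time_s: 19.2
tool_pos: [0.4534, -0.3294, 0.0424]
tool_rot: [180.0, 0.0, 78.4]
force: [-0.4, 1.1, 0.4]
grip_width: 0.0455
grasp_force: 0.0
```

Emit:
jog_arm(
  motion=[
    [[0,0,0,0,0,0,0.4],[0,0,-0.1,0,0,0,0.4],[0,0,-0.3,0,0,0,0.4],[0,0,-0.6,0,0,0,0.4],[0,0,-0.9,0,0,0,0.4]],
  ],
)

```text
time_s: 19.7
tool_pos: [0.453, -0.3295, 0.1338]
tool_rot: [-180.0, 0.0, 78.4]
force: [0.9, 0.4, 0.1]
grip_width: 0.0521
grasp_force: 0.0
```

Emit:
jog_arm(
  motion=[
    [[0,-0.2,-0.3,0,0,0,0.4],[0,-0.4,-0.6,0,0,0,0.4],[0,-0.4,-0.9,0,0,0,0.4],[0,-0.4,-0.9,0,0,0,0.4],[0,-0.4,-0.9,0,0,0,0.4]],
  ],
)

```text
time_s: 20.2
tool_pos: [0.4145, -0.3215, 0.2234]
tool_rot: [179.9, -0.0, 78.4]
force: [0.3, -0.6, -0.0]
grip_width: 0.0521
grasp_force: 0.0
```

```bash
python3 - <<'E'
from h import *
im,d=save("top","t8"); P=cloud("top",d); save("side","s8"); x,y,z=P[...,0],P[...,1],P[...,2]
def rect(q,n):
    r=cv2.minAreaRect((q[:,:2]*1000).astype(np.float32)); print(n,len(q),np.round(r[0]),np.round(r[1]),round(r[2],1),np.round(np.percentile(q[:,2],[5,50,98])*1000))
w=(im.min(2)>165)
rect(P[w&(x>.4)&(x<.62)&(y<-.25)&(y>-.42)&(z<.1)&(z>.009)],"M")
a=cv2.imread("pics/t8.png")[150:330,110:450]; b=cv2.imread("pics/s8.png")[60:330,150:420]
cv2.imwrite("pics/c8.png",np.hstack([cv2.resize(a,(440,233)),np.zeros((233,10,3),np.uint8),cv2.resize(b,(233,233))]) if 0 else np.vstack([cv2.resize(a,(600,318)),cv2.resize(b,(280,280)) @ np.eye(3) if 0 else cv2.copyMakeBorder(cv2.resize(b,(280,280)),0,0,0,320,0)]))
E
```

```text
M 939 [ 499. -335.] [ 66. 110.] 78.2 [11. 16. 79.]
```

View pics/c8.png

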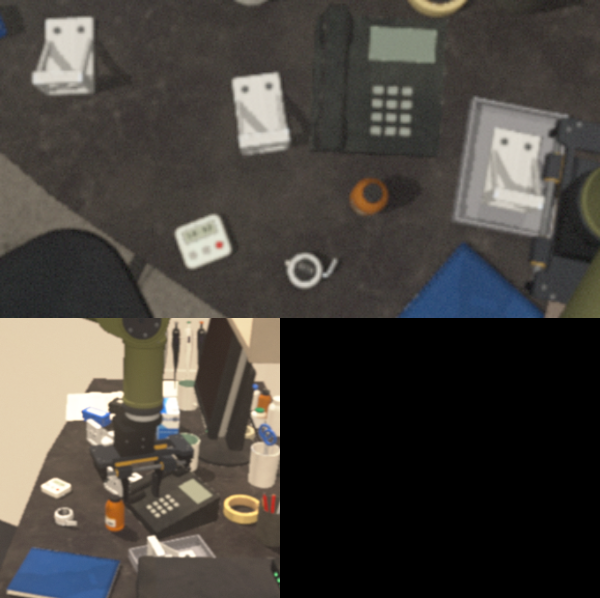

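The reject lies flat in the middle of the tray: centre (0.499, -0.335), 110 x 66 mm, yaw matching the tray. The two complete brackets lie where they were tipped at (65,55) and (260,110), the bystanders haven't moved, and the gripper is clear.

```bash
python3 -c "
from cell import env
print(env.sign_off())"
```

```text
the job is handed in; nothing more can be done
None
```

I tipped all three brackets onto their flanges, set the one-boss reject (the middle bracket) flat in the grey tray, left the other two where they fell, and handed the job in at about 20 s; the result of the judging was not shown.

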